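# Load a freshly glued caster wheel, under its weight, into the curing box

### The job

This caster wheel has just been glued and must cure under a weight, out of the dust. Lay the wheel flat in the round seat of the carrier in front of the curing box, set the steel weight gently on the wheel, well centred, then push the carrier by its upright grip tab through the box's spring flap until it is fully home against the stops and the flap has shut behind the stack. Do not disturb the other things on the table.

Things in the scene. Friction and masses are not known exactly. Their poses are not given: they have to be found in the camera images.
- curing_box: Low grey sheet-metal box with a clear window in its roof, fixed to the table. Origin on the table surface (z = 0) under the middle of the front opening; x points into the box (push direction), y across, z up. Hood: x 0 to 150 mm, y -66 to 66 mm, up to z = 108 mm. Its base plate (top at z = 12 mm) sticks out 180 mm in front of the opening as a loading apron.
- box_mouth (a point): Middle of the opening, on the base plate (12 mm above the table); axes as the box's. Opening 100 mm wide, 82 mm high over the table. Guide strips (inner faces at y = -49.5 and 49.5 mm, tops 20 mm above the table) run from 165 mm in front of it on into the box. Two rubber stops inside meet the carrier's front edge at x = 135 mm: fully home, the carrier's origin is at x = 85 mm from this point.
- flap (a joint): Aluminium flap in the opening, hinged along its upper edge 82 mm above the table, 57 mm long, lower edge 25 mm above the table. 0 = shut (upright); grows to at most 1.5 rad as it is pushed inward; opens inward only. A weak spring (0.01 to 0.02 N m, 0.2 to 1 N at the stack) shuts it. It shuts fully only once the whole stack is past it, as with the carrier home.
- carrier: Loose aluminium carrier (about 300 g), starts outside on the apron between the guide strips (1.5 mm play each side). Origin at the centre of its underside, below the seat's centre; x points into the box, z up. Plate 100 x 96 x 5 mm; behind it (-x) a flat tongue, 40 mm wide, 4 mm thick, that runs under the flap and ends in the upright grip tab. It slides 175 to 200 mm to get home.
- seat (a point): Centre of the seat, on the plate's upper face (5 mm above the carrier's underside). The seat is a flared steel ring 4.5 mm high round a flat floor, 73 mm inside at the bottom, 77 mm inside at the top, 82 mm outside; the 68 mm wheel drops into it.
- grip_tab (a point): Centre of the black upright grip tab at the rear end of the tongue, 155 mm behind the carrier's origin, 33 mm above its underside. The tab is 12 mm thick along x, 44 mm wide, from 20 to 46 mm above the carrier's underside (bare metal, 5 mm thick, below that). With the carrier home it stands 70 mm in front of the box. Left of its path stands a fixed toggle clamp, 85 mm high.
- wheel: Loose black single caster wheel lying flat on the dark wooden stand at the left: disc 68 mm in diameter, 15 mm thick at the edge and where the weight rests on it (17 mm at the hub), about 30 g. Origin at the centre of its underside, z up. Beyond it, from x = 0.57 m, stands a carton tray heaped with casters, about 0.2 m high.
- weight: Loose turned steel weight, about 0.36 kg, standing on the dark wooden stand at the left: flat disc 60 mm in diameter and 12.5 mm thick with a dark round knob on top. Origin at the centre of its underside, z up.
- weight_knob (a point): Point on the weight's axis to grip, 22 mm above its underside. The knob is 23 mm in diameter from 17 mm to 26.5 mm above the underside, with a 17 mm neck below; total height 29 mm.
- marker: Bystander: felt marker, 21 x 128 x 20 mm, lying left of the curing box's apron. Leave it alone.
- glue_bottle: Bystander: upright white bottle with a red nozzle, 54 mm across, 158 mm high. Leave it alone.
- screwdriver: Bystander: green-handled screwdriver, 28 x 215 x 28 mm, right of the carrier. Leave it alone.

How it is judged:
By the outcome, as a careful person would: the job done as asked, in the order asked, and still so for the second after the job is handed in, with the robot touching nothing.
It also fails if it takes over 72 s, if anything falls off the work surface, if the arm or the gripper's body presses on something with over 40 N, if the wrist force passes 120 N, or if a joint passes its speed limit or range.

### The arm

A 6-joint arm with a two-finger parallel gripper is mounted at the origin on a cart in front of the work surface, level with it; the furniture and walls round the work are solid. World frame = base frame: x ahead of the robot, y to its left, z up, the work surface at z = 0. Lengths are in m, angles in rad, forces in N, time in s.
With the tool pointing down it reaches from about 0.2 to 0.875 m from the base axis. Payload 3.4 kg.
Tool frame: the origin (TCP) lies midway between the tips of the shut fingers; the grasp point (between the pads) lies env.grasp_offset behind it (env.grasp_offset is the distance from the TCP to the grasp point, in m); z points along the fingers, x is the direction in which the jaws open and shut, and the axes are right-handed (so a half turn about z gives the same grasp; the last joint's range is limited). The gripper opens to 94 mm and grips with 3 to 60 N. Pads are 16 mm wide; open, the fingers measure 119 mm over their backs; the gripper's body (75 mm by 177 mm) begins 78 mm behind the grasp point.
Start: joints at [1.089, 0.276, 1.505, -0, 1.361, -0.121], TCP at [0.203, 0.538, 0.205] pointing down, gripper open.
Joint ranges: [-2.89, 2.89], [-0.75, 2.08], [0.22, 2.7], [-1.18, 4.32], [0.11, 2.71], [-2.7, 2.7]. Speed limits (rad/s): [2.57, 2.57, 3.14, 3.14, 3.14, 3.14].

### API

Orientations are given as a 3x3 rotation matrix whose columns are the frame's x, y, z axes.
In Python, from workcell import env gives the robot as it stands. The module is installed in compiled form; this text tells all that it offers.
- The arm moves only by the shell command python3 -m inch 'ROWS' [FORCE]. ROWS is JSON, a list of rows, each a list of 3 entries, a list of its own where there are three numbers: the turn, a rotation vector about the tool's x, y, z in rad, then the shift along the tool's x, y, z in mm, then the opening, from 0 (shut) to 1 (fully open). A call has 1 to 12 rows; each row is the pose to reach, as a shift and turn from the pose measured when the call began, along the tool's axes at that moment; what a row does not reach only later rows make up. A row lasts 1/12 s, in which the tool goes at most 41.7 mm and 7.16 degrees, less where a joint would pass 70% of its speed; a pose out of reach is approached as far as the arm can. A call with a gripper value outside its range is refused whole. The fingers move at their own pace and stop on an object; FORCE is the grip in N (left out, the last holds). Time passes only in rows, so rows that repeat a pose let the fingers close. It gives the time, the measured TCP pose, the force and the opening at its end, in the units of the state.
- env.get_obs(): the state, without advancing time (a new reading comes with each control period).
- env.camera(name): name is "scene" or "top" or "wrist"; returns the picture (400x640x3 uint8, red, green, blue); there is no depth.
- env.get_calibration(name): a dict with "fx", "fy", "cx", "cy" (pixels), "T" (4x4, takes a point from camera to world coordinates). Camera axes: x right, y down, z forward; pixel columns grow to the right and rows downward; lengths in m; the calibration is good to about 2 mm. A picture is of the moment at which its call begins: read the wrist's pose just before it. get_calibration takes no time and is no camera call; for the wrist camera it gives the pose at the moment of the call.
- env.hand_in(): hands the job in, once; it reports no verdict.
The state is a dict: "time_s": time; "joints": joint angles; "qd": joint speeds; "joint_efforts": joint torques, N m; "tool_pos": TCP position; "orientation": TCP orientation; "force": force on the tool from outside, world axes, zero at the start; "ft_torque": the same for the moment, N m; "width": finger opening in m.
Only numpy, scipy, OpenCV 4.12 (cv2) and the standard library are available. Lean on these libraries where they do the work, as an engineer would, in place of code of your own. Each camera call takes 0.05 s, during which the arm holds its last target. There are 200 camera calls.

## Working session

There is one attempt and no reset: what is moved stays moved. The work goes in short steps, Python scripts to look and compute and a shell command to move; the robot and the scene stay as the last step left them, time stands still between calls to the robot, and variables do not carry over. Pictures are saved under pics/ and viewed, about 8 in all and at most 12, crops included, and the job is handed in when it is done.

```bash
mkdir -p pics
cat > h.py <<'E'
import numpy as np,cv2
from workcell import env
def ray(c,u,v):
    T=np.array(c["T"]);d=T[:3,:3]@np.array([(u-c["cx"])/c["fx"],(v-c["cy"])/c["fy"],1]);return T[:3,3],d
def pt(c,u,v,z):
    o,d=ray(c,u,v);return o+d*(z-o[2])/d[2]
def proj(c,p):
    T=np.array(c["T"]);q=T[:3,:3].T@(np.array(p)-T[:3,3]);return c["fx"]*q[0]/q[2]+c["cx"],c["fy"]*q[1]/q[2]+c["cy"]
def shot(n,f,crop=None,s=1):
    c=env.get_calibration(n);im=env.camera(n)[:,:,::-1]
    if crop: x0,y0,x1,y1=crop;im=im[y0:y1,x0:x1]
    cv2.imwrite("pics/"+f,cv2.resize(im,None,fx=s,fy=s,interpolation=cv2.INTER_CUBIC));return c
E
python3 - <<'E'
from h import *
o=env.get_obs();print(o,env.grasp_offset)
for n in("top","scene","wrist"):
    c=shot(n,n+"0.png");print(n,c)
E
```

```text
{'time_s': 0.0, 'joints': array([ 1.08900836e+00,  2.76553763e-01,  1.50611913e+00, -2.95171519e-05,
        1.36070498e+00, -1.21009576e-01]), 'qd': array([ 5.23475205e-05,  9.94812173e-04, -1.97222139e-03, -2.67300656e-04,
        4.43861330e-04, -1.72746204e-04]), 'joint_efforts': array([ 9.50347821e-04, -4.04580224e+01, -2.37227941e+01,  7.01160170e-02,
        3.46165092e-02, -1.38582859e-04]), 'tool_pos': array([0.20272922, 0.53746224, 0.20463385]), 'orientation': array([[ 3.52996129e-01,  9.35624439e-01, -8.01624920e-04],
       [ 9.35623097e-01, -3.52996990e-01, -1.59538029e-03],
       [-1.77564797e-03, -1.86855724e-04, -9.99998406e-01]]), 'force': array([-0.17499256, -0.5357406 ,  0.40057443]), 'ft_torque': array([ 0.01878248, -0.07483932, -0.01590978]), 'width': 0.0940016499563588} 0.0188
top {'fx': 367.92178879786775, 'fy': 367.92178879786775, 'cx': 316.04084798994495, 'cy': 194.77905125317696, 'T': array([[ 0.01080447, -0.98930214,  0.1454804 ,  0.45896521],
       [-0.99993182, -0.01004483,  0.00595519,  0.15139218],
       [-0.00443016, -0.14553482, -0.98934321,  1.03285839],
       [ 0.        ,  0.        ,  0.        ,  1.        ]])}
scene {'fx': 385.3937372680903, 'fy': 385.3937372680903, 'cx': 319.40098532934775, 'cy': 201.70908729926222, 'T': array([[ 0.85523701, -0.34532376,  0.38642095,  0.09321507],
       [-0.51795693, -0.54505984,  0.65926504, -0.66079084],
       [-0.01703734, -0.76397727, -0.64501818,  0.8635566 ],
       [ 0.        ,  0.        ,  0.        ,  1.        ]])}
wrist {'fx': 291.0700231669291, 'fy': 291.0700231669291, 'cx': 316.4439621486282, 'cy': 200.82435807745696, 'T': array([[ 0.35315241,  0.89668319,  0.26691316,  0.12455397],
       [ 0.93556313, -0.33779166, -0.10304578,  0.56625673],
       [-0.00223838,  0.28610498, -0.95819566,  0.38430066],
       [ 0.        ,  0.        ,  0.        ,  1.        ]])}
```

View pics/top0.png

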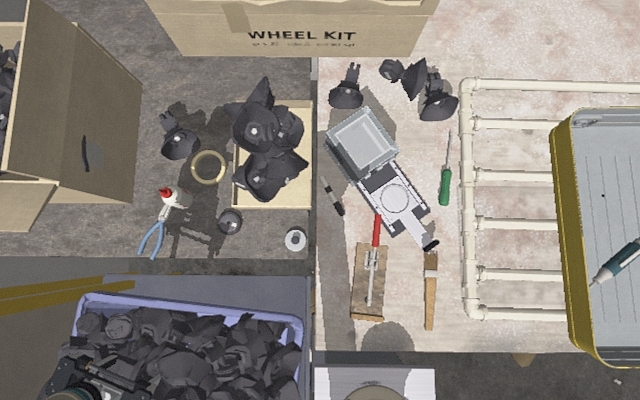

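View pics/scene0.png

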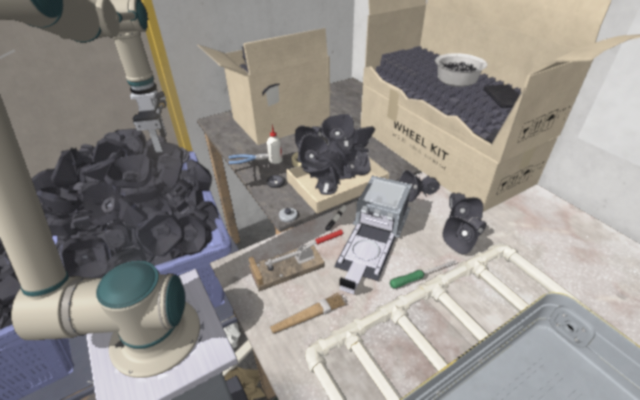

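Top view: the weight is at about (295,239), the wheel at (229,221), the carrier seat at (397,199) and the tab at (431,243). The toggle clamp, on its wooden block, is to the left of the path. I'll take crops to get precise positions.

Run:
```python
from h import *
a=cv2.imread("pics/top0.png")[95:265,195:465];b=cv2.imread("pics/scene0.png")[150:300,220:440]
a=cv2.resize(a,(270*29//10,170*29//10),interpolation=2);cv2.imwrite("pics/ca.png",a)
cv2.imwrite("pics/cb.png",cv2.resize(b,None,fx=3.5,fy=3.5,interpolation=2))
```

```text
(no output)
```

View pics/ca.png

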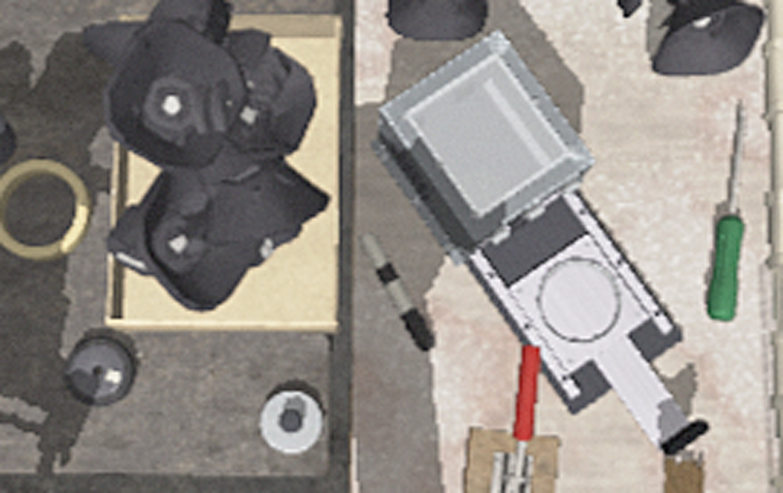

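View pics/cb.png

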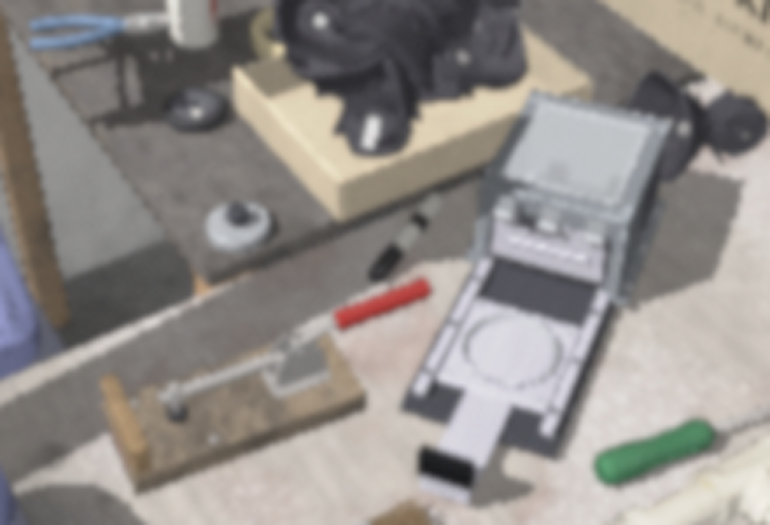

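Crop readings:

| Point | Top camera | Scene camera |
|---|---|---|
| Wheel | (229.5,222.6) | (276,180.6) |
| Weight disc | (295.3,240.2) | (288.3,214.6) |
| Seat | (394.7,198.4) | (366.6,249.7) |
| Tab | (431.6,245) | (347.4,283) |

Next I'll triangulate these.

Run:
```python
from h import *
a=env.get_calibration("top");b=env.get_calibration("scene")
def tri(p,q):
    o1,d1=ray(a,*p);o2,d2=ray(b,*q);d1/=np.linalg.norm(d1);d2/=np.linalg.norm(d2)
    s=np.linalg.lstsq(np.c_[d1,-d2],o2-o1,rcond=None)[0];x=o1+s[0]*d1;y=o2+s[1]*d2
    return np.round((x+y)/2,4),np.linalg.norm(x-y).round(4)
for n,p,q in(("wheel",(229.5,222.6),(276,180.6)),("weight",(295.3,240.2),(288.3,214.6)),("seat",(394.7,198.4),(366.6,249.7)),("tab",(431.6,245),(347.4,283.4))):print(n,tri(p,q))
s=pt(a,394.7,198.4,.019);t=pt(a,431.6,245,.058);print(s,t,np.linalg.norm((s-t)[:2]),np.degrees(np.arctan2(*(s-t)[[1,0]])))
C=lambda x,y:(195+x/2.9,95+y/2.9)
# guide strips / apron edges, approx
for p,q,z in(((474,258),(578,410),.012),((580,190),(682,335),.012),((498,32),(592,160),.108),((378,112),(498,32),.108),((470,240),(498,225),.1)):
    P=pt(a,*C(*p),z);Q=pt(a,*C(*q),z);d=P-Q;print(P.round(3),Q.round(3),np.degrees(np.arctan2(d[1],d[0])).round(1),np.linalg.norm(d).round(3))
o=env.get_obs();c=env.get_calibration("wrist");R=o["orientation"];T=np.array(c["T"]);print(R.T@(T[:3,3]-o["tool_pos"]),R.T@T[:3,:3])
```

```text
wheel (array([0.5293, 0.3962, 0.0136]), np.float64(0.0018))
weight (array([0.4833, 0.2131, 0.0077]), np.float64(0.0025))
seat (array([ 0.6008, -0.0613,  0.0211]), np.float64(0.0022))
tab (array([ 0.4722, -0.1501,  0.0479]), np.float64(0.0005))
[ 0.60010062 -0.06117096  0.019     ] [ 0.4723111  -0.14714318  0.058     ] 0.1540174751850621 33.93125555846221
[0.641 0.038 0.012] [ 0.495 -0.059  0.012] 33.9 0.176
[ 0.71  -0.066  0.012] [ 0.568 -0.161  0.012] 33.8 0.171
[0.832 0.026 0.108] [ 0.714 -0.057  0.108] 34.8 0.145
[0.756 0.134 0.108] [0.832 0.026 0.108] 125.1 0.133
[0.642 0.052 0.1  ] [0.655 0.027 0.1  ] 119.0 0.029
[-0.00103336 -0.08337469 -0.17958193] [[ 9.99999805e-01  8.03933582e-05 -6.18753537e-04]
 [ 1.00107127e-04  9.58146499e-01  2.86278319e-01]
 [ 6.15871411e-04 -2.86278326e-01  9.58146305e-01]]
```

```bash
cat >> h.py <<'E'
from scipy.spatial.transform import Rotation as Ro
def goal(p,yaw,tilt=0):
    """tool x at world angle yaw(deg), leaning back by tilt(deg) about tool x; print rotvec, shift mm"""
    o=env.get_obs();R=o["orientation"];y=np.radians(yaw);x=np.array([np.cos(y),np.sin(y),0]);z=np.array([0,0,-1.])
    G=np.c_[x,np.cross(z,x),z]@Ro.from_rotvec([-np.radians(tilt),0,0]).as_matrix()
    print("turn",Ro.from_matrix(R.T@G).as_rotvec().round(3),"shift",(R.T@(np.array(p)-o["tool_pos"])*1e3).round(1))
def st():
    o=env.get_obs();R=o["orientation"];print("t",round(o["time_s"],2),"p",o["tool_pos"].round(4),"yaw",np.degrees(np.arctan2(R[1,0],R[0,0])).round(2),"z",R[:,2].round(3),"F",o["force"].round(1),"w",round(o["width"],4))
E
python3 - <<'E'
from h import *
a=env.get_calibration("top");b=env.get_calibration("scene")
for p,q in(((378.1,215),(342.3,232)),):
    o1,d1=ray(a,*p);o2,d2=ray(b,*q)
    s=np.linalg.lstsq(np.c_[d1,-d2],o2-o1,rcond=None)[0];print(o1+s[0]*d1,o2+s[1]*d2)
goal([.495,.395,.13],90,9)
E
```

```text
[ 0.54818886 -0.00535519  0.0745855 ] [ 0.55115682 -0.00681285  0.07510028]
turn [-0.156  0.03  -0.36 ] shift [-30.2 323.7  74.8]
```

```bash
python3 -m inch '[[[-0.156,0.03,-0.36],[-30,200,0],1],[[-0.156,0.03,-0.36],[-30,250,0],1],[[-0.156,0.03,-0.36],[-30,324,50],1],[[-0.156,0.03,-0.36],[-30,324,60],1],[[-0.156,0.03,-0.36],[-30,324,75],1],[[-0.156,0.03,-0.36],[-30,324,75],1],[[-0.156,0.03,-0.36],[-30,324,75],1],[[-0.156,0.03,-0.36],[-30,324,75],1],[[-0.156,0.03,-0.36],[-30,324,75],1],[[-0.156,0.03,-0.36],[-30,324,75],1],[[-0.156,0.03,-0.36],[-30,324,75],1],[[-0.156,0.03,-0.36],[-30,324,75],1]]'
python3 - <<'E'
from h import *
st();c=shot("wrist","w1.png");print(proj(c,[.529,.396,.015]),proj(c,[.483,.213,.0125]))
E
```

```text
time_s: 1.15
tool_pos: [0.4942, 0.3958, 0.1302]
orientation: [[-0.001, 0.988, 0.156], [1.0, 0.001, 0.001], [0.001, 0.156, -0.988]]
force: [-1.0, -0.4, -0.4]
width: 0.0943
t 1.15 p [0.4942 0.3958 0.1302] yaw 90.06 z [ 0.156  0.001 -0.988] F [-1.  -0.4 -0.4] w 0.0943
(np.float64(317.6509173778784), np.float64(210.4028889813118)) (np.float64(138.5870575752138), np.float64(169.16367808337114))
```

View pics/w1.png

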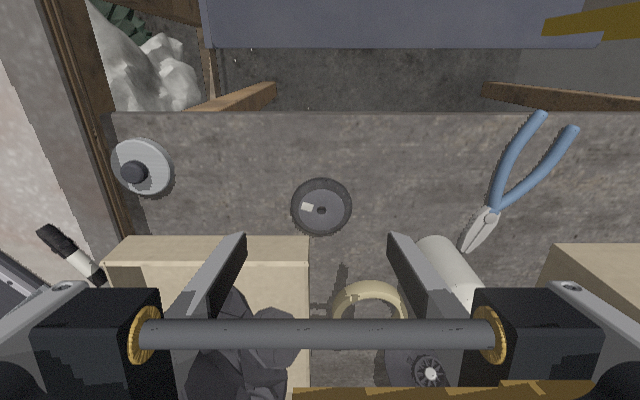

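Wrist view: the wheel's top face is centred at about (321,206), the weight disc at (143,167) and its knob top at (134,172). The bottle is behind the right finger. I'll compute positions and clearances.

Run:
```python
from h import *
c=env.get_calibration("wrist");a=env.get_calibration("top");b=env.get_calibration("scene")
p=pt(c,321,206,.015);print("wheel",p,"d",pt(c,352,206,.015)-pt(c,290,206,.015),pt(c,321,180,.015)-pt(c,321,232,.015))
print("weight",pt(c,143,167,.0125),pt(c,134,172,.029), "d",pt(c,174,167,.0125)-pt(c,112,167,.0125))
print("bottle",pt(b,274,161,0),pt(a,172,205,0.02), "tray edge",pt(c,280,236,.05),pt(c,280,263,.0),"bottle left",pt(c,425,240,.1),pt(c,425,240,.14))
goal([p[0],p[1],.05],90,9)
```

```text
wheel [0.5237776  0.39990058 0.015     ] d [-9.66772185e-05  6.66723961e-02  0.00000000e+00] [-0.06268166 -0.00052111  0.        ]
weight [0.48084337 0.21824109 0.0125    ] [0.48023361 0.21855707 0.029     ] d [-9.33214057e-05  6.31548748e-02  0.00000000e+00]
bottle [0.58794396 0.53378315 0.        ] [0.57516557 0.55703325 0.02      ] tray edge [0.53949633 0.35893162 0.05      ] [0.61121096 0.34952154 0.        ] bottle left [0.51115834 0.48111397 0.1       ] [0.48489434 0.46337294 0.14      ]
turn [ 0.001 -0.001  0.002] shift [ 3.7 16.7 84.2]
```

```bash
python3 -m inch '[[[0,0,0],[3,18,40],1],[[0,0,0],[3,18,70],1],[[0,0,0],[3,18,84],1],[[0,0,0],[3,18,84],1],[[0,0,0],[3,15,105],1],[[0,0,0],[3,13,118],1],[[0,0,0],[3,12,124],1],[[0,0,0],[3,11.8,126],1],[[0,0,0],[3,11.8,126],1]]'
python3 - <<'E'
from h import *
st();c=shot("wrist","w2.png",(180,160,480,360),2.5);p=proj(c,[.5255,.399,.015]);print((np.array(p)-[180,160])*2.5);goal([.5255,.399,.0075],90,9)
E
```

```text
time_s: 1.95
tool_pos: [0.5254, 0.4002, 0.0089]
orientation: [[-0.003, 0.987, 0.158], [1.0, 0.002, 0.002], [0.002, 0.158, -0.987]]
force: [-0.3, 0.5, -0.9]
width: 0.0937
t 1.95 p [0.5254 0.4002 0.0089] yaw 90.16 z [ 0.158  0.002 -0.987] F [-0.3  0.5 -0.9] w 0.0937
[341.23170986 222.45452623]
turn [ 0.002 -0.003  0.002] shift [-1.3 -0.6  1.8]
```

View pics/w2.png

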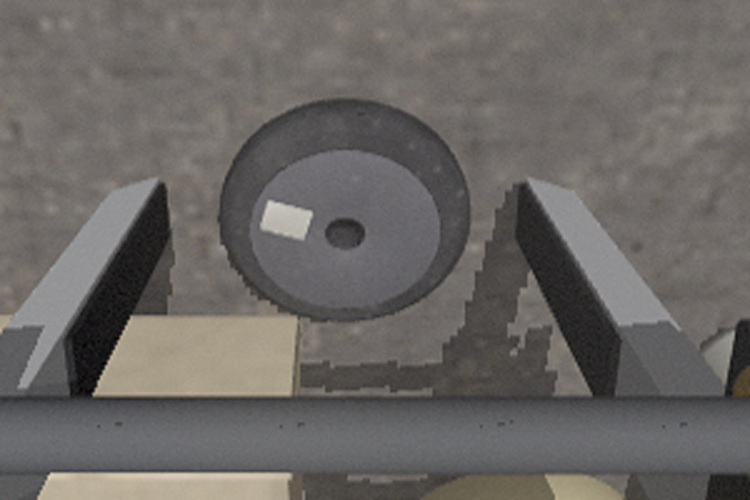

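The wheel sits centred between the fingers. The hub face centre in the crop is (345,229), so I'll work out the residual from that.

Run:
```python
from h import *
c=env.get_calibration("wrist")
for u,v,z in((345,229,.017),(344,233,.017)):
    p=pt(c,180+u/2.5,160+v/2.5,z);print(p);goal([p[0],p[1],.0077],90,9)
```

```text
[0.52686361 0.40005136 0.017     ]
turn [ 0.002 -0.003  0.002] shift [-0.2  0.7  1.8]
[0.52813094 0.39979604 0.017     ]
turn [ 0.002 -0.003  0.002] shift [-0.5  2.   2. ]
```

```bash
python3 -m inch '[[[0,0,0],[0,1.5,1.5],1],[[0,0,0],[0,1.5,1.5],0.8],[[0,0,0],[0,1.5,1.5],0.5],[[0,0,0],[0,1.5,1.5],0.5],[[0,0,0],[0,1.5,1.5],0.5],[[0,0,0],[0,1.5,1.5],0.5],[[0,0,0],[0,1.5,1.5],0.5],[[0,0,0],[0,1.5,1.5],0.5]]' 15; python3 -m inch '[[[0,0,0],[0,0,-15],0.5],[[0,0,0],[0,0,-40],0.5],[[0,0,0],[0,0,-80],0.5],[[0,0,0],[0,0,-110],0.5],[[0,0,0],[0,-20,-130],0.5],[[0,0,0],[0,-40,-140],0.5],[[0,0,0],[0,-40,-140],0.5]]'
python3 - <<'E'
from h import *
st();y=np.radians(33.9);ex=np.array([np.cos(y),np.sin(y),0]);goal([.6005,-.0612,.12],33.9,9)
E
```

```text
time_s: 2.67
tool_pos: [0.5276, 0.4003, 0.0082]
orientation: [[-0.002, 0.987, 0.159], [1.0, 0.002, 0.003], [0.002, 0.159, -0.987]]
force: [0.0, 0.6, 0.4]
width: 0.0628
time_s: 3.25
tool_pos: [0.4631, 0.4001, 0.1424]
orientation: [[-0.004, 0.987, 0.159], [1.0, 0.003, 0.005], [0.004, 0.159, -0.987]]
force: [-0.1, -0.0, 0.9]
width: 0.0626
t 3.25 p [0.4631 0.4001 0.1424] yaw 90.21 z [ 0.159  0.005 -0.987] F [-0.1 -0.   0.9] w 0.0626
turn [ 0.    -0.159  0.97 ] shift [-461.9  130.7   41.8]
```

Run:
```python
from h import *
st();c=shot("wrist","w3.png",(180,160,480,360),2.5)
```

```text
t 3.25 p [0.4631 0.4001 0.1424] yaw 90.21 z [ 0.159  0.005 -0.987] F [-0.1 -0.   0.9] w 0.0626
```

View pics/w3.png

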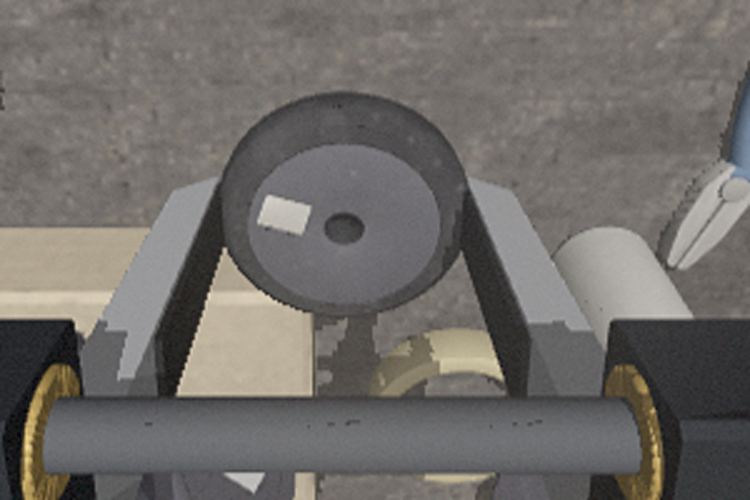

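The wheel is held squarely and level with the pads. Next I'll carry it round the tray to a point beside the seat.

```bash
python3 -m inch '[[[0,0,0],[-30,0,-10],0.5],[[0,0,0],[-70,0,-18],0.5],[[0,-0.02,0.12],[-110,0,-18],0.5],[[0,-0.04,0.24],[-150,0,-18],0.5],[[0,-0.06,0.36],[-190,0,-18],0.5],[[0,-0.08,0.48],[-230,0,-18],0.5],[[0,-0.1,0.6],[-270,0,-18],0.5],[[0,-0.12,0.72],[-310,10,-18],0.5],[[0,-0.14,0.84],[-345,40,-10],0.5],[[0,-0.159,0.97],[-380,65,0],0.5],[[0,-0.159,0.97],[-410,90,10],0.5],[[0,-0.159,0.97],[-440,110,20],0.5]]'
python3 - <<'E'
from h import *
st();goal([.645,-.128,.12],33.9,9)
E
```

```text
time_s: 4.3
tool_pos: [0.5794, -0.0404, 0.1371]
orientation: [[0.83, 0.55, 0.089], [0.557, -0.82, -0.131], [0.001, 0.158, -0.987]]
force: [2.3, 0.1, 0.2]
width: 0.0628
t 4.3 p [ 0.5794 -0.0404  0.1371] yaw 33.87 z [ 0.089 -0.131 -0.987] F [2.3 0.1 0.2] w 0.0628
turn [ 0.002 -0.001 -0.001] shift [  5.7 105.2  34.2]
```

```bash
python3 -m inch '[[[0,0,0],[6,35,10],0.5],[[0,0,0],[6,75,25],0.5],[[0,0,0],[6,105,34],0.5],[[0,0,0],[6,105,34],0.5],[[0,0,0],[6,105,34],0.5],[[0,0,0],[6,105,34],0.5]]'
python3 - <<'E'
from h import *
st();c=shot("wrist","w4.png",(60,0,580,400),1.5);print((np.array(proj(c,[.6005,-.0612,.0215]))-[60,0])*1.5)
E
```

```text
time_s: 4.8
tool_pos: [0.6444, -0.1277, 0.1187]
orientation: [[0.831, 0.55, 0.086], [0.557, -0.821, -0.13], [-0.001, 0.156, -0.988]]
force: [-0.7, -0.2, -1.1]
width: 0.0628
t 4.8 p [ 0.6444 -0.1277  0.1187] yaw 33.82 z [ 0.086 -0.13  -0.988] F [-0.7 -0.2 -1.1] w 0.0628
[387.01337977 150.21065811]
```

View pics/w4.png

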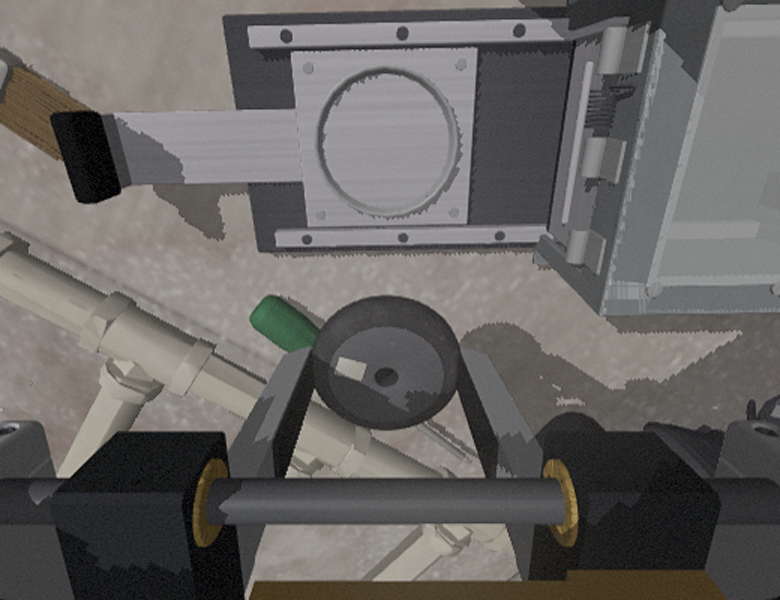

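Wrist view: the seat ring is centred at crop (388,142), with plate corners (291,52), (474,48), (472,223) and (305,227). The held wheel's hub is at (386,375).

Run:
```python
from h import *
c=env.get_calibration("wrist");f=lambda u,v,z:pt(c,60+u/1.5,v/1.5,z)
print("ring",f(388,142,.0205),"dia",np.linalg.norm(f(316,142,.02)-f(460,142,.02)),np.linalg.norm(f(388,67,.02)-f(388,218,.02)))
P=np.array([f(*q,.017)[:2] for q in((291,52),(474,48),(472,223),(305,227))])
A=np.c_[P[2]-P[0],-(P[3]-P[1])];s=np.linalg.solve(A,P[1]-P[0]);print("plate",P[0]+s[0]*(P[2]-P[0]),[np.linalg.norm(P[i]-P[i-1]).round(4) for i in range(4)])
g=[f(250,37,.02),f(570,29,.02),f(275,240,.02),f(548,235,.02)]
for i in(0,2):d=g[i+1]-g[i];print("strip yaw",np.degrees(np.arctan2(d[1],d[0])))
o=env.get_obs();w=f(386,375,o["tool_pos"][2]+.009);print("wheel-tcp tool",o["orientation"].T@(w-o["tool_pos"])*1e3,w)
```

```text
ring [ 0.59850864 -0.05672723  0.0205    ] dia 0.08206738982174706 0.08172598001155182
plate [ 0.59748038 -0.0575024 ] [np.float64(0.0954), np.float64(0.0971), np.float64(0.095), np.float64(0.1044)]
strip yaw 35.0946867397525
strip yaw 34.96495291659368
wheel-tcp tool [-0.17411116  1.32323523 -8.90258041] [ 0.64415045 -0.12702708  0.12833802]
```

Run:
```python
from h import *
goal([.5988,-.0574,.07],34.5,9);goal([.5988,-.0574,.042],34.5,9)
```

```text
turn [ 0.     0.002 -0.011] shift [  1.  -89.9  35.7]
turn [ 0.     0.002 -0.011] shift [  1.  -94.3  63.3]
```

```bash
python3 -m inch '[[[0,0,-0.01],[1,-30,0],0.5],[[0,0,-0.01],[1,-65,10],0.5],[[0,0,-0.01],[1,-90,30],0.5],[[0,0,-0.01],[1,-90,36],0.5],[[0,0,-0.01],[1,-92,50],0.5],[[0,0,-0.01],[1,-94,60],0.5],[[0,0,-0.01],[1,-94.3,63.3],0.5],[[0,0,-0.01],[1,-94.3,63.3],0.5],[[0,0,-0.01],[1,-94.3,63.3],0.5]]'
python3 - <<'E'
from h import *
st();c=shot("wrist","w5.png",(180,140,480,340),2.5);print((np.array(proj(c,[.5985,-.0567,.0205]))-[180,140])*2.5);goal([.5988,-.0574,.042],34.5,9)
E
```

```text
time_s: 5.6
tool_pos: [0.5992, -0.0575, 0.0424]
orientation: [[0.825, 0.559, 0.088], [0.566, -0.814, -0.131], [-0.002, 0.157, -0.988]]
force: [0.6, -0.2, -0.0]
width: 0.0623
t 5.6 p [ 0.5992 -0.0575  0.0424] yaw 34.45 z [ 0.088 -0.131 -0.988] F [ 0.6 -0.2 -0. ] w 0.0623
[343.29188383 210.84999129]
turn [ 0.001  0.001 -0.001] shift [-0.5 -0.7  0.6]
```

View pics/w5.png

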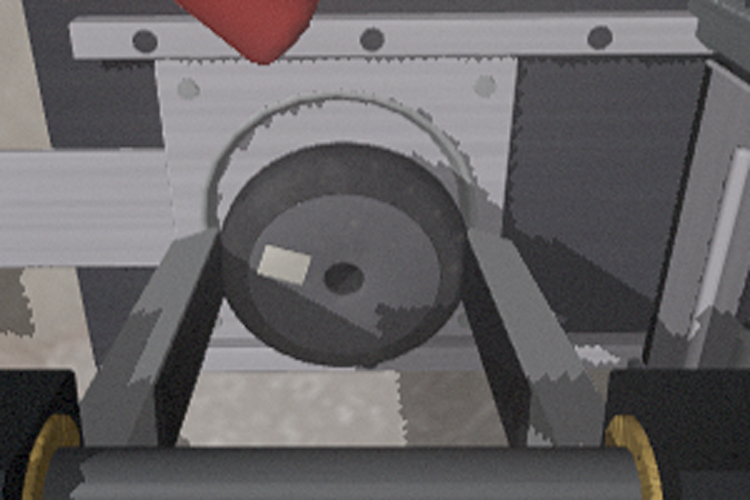

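Run:
```python
from h import *
c=env.get_calibration("wrist");s=np.array([.5985,-.0567,.0215]);o=env.get_obs();R=o["orientation"]
ex=R[:,0]*[1,1,0];ey=np.cross([0,0,1],ex)
for d in(.041*ey,-.041*ex,.041*ex):print((np.array(proj(c,s+d))-[180,140])*2.5)
for q in ((344,268),(344,276)):
    w=pt(c,180+q[0]/2.5,140+q[1]/2.5,o["tool_pos"][2]+.009);print("wheel",w, "tool err to seat",R.T@(s-w)*1e3)
```

```text
[342.86824532  79.78139677]
[203.44465189 211.24260662]
[482.08684391 211.3556973 ]
wheel [ 0.59822692 -0.05578524  0.05169664] tool err to seat [-0.26234886 -3.86725852 29.96204599]
wheel [ 0.59963262 -0.05782844  0.05169664] tool err to seat [-0.26630896 -6.31624715 29.57072311]
```

The ring's top edge here is at about v=94, against 80 predicted. I'll measure both images numerically instead of by eye.

Run:
```python
from h import *
a=cv2.cvtColor(cv2.imread("pics/w4.png"),6).astype(int);b=cv2.cvtColor(cv2.imread("pics/w5.png"),6).astype(int)
print("w4 col388 v40-80",a[40:80,386:391].mean(1).astype(int).tolist())
print("w4 col388 v195-250",a[195:250,386:391].mean(1).astype(int).tolist())
print("w4 row142 u295-345",a[140:145,295:345].mean(0).astype(int).tolist())
print("w4 row142 u440-485",a[140:145,440:485].mean(0).astype(int).tolist())
print("w5 col343 v10-120/2",b[10:120:2,340:347].mean(1).astype(int).tolist())
print("w5 row215 u150-230/2",b[212:219,150:230:2].mean(0).astype(int).tolist())
```

```text
w4 col388 v40-80 [152, 153, 156, 137, 104, 78, 57, 50, 53, 104, 155, 157, 156, 153, 153, 153, 153, 153, 156, 158, 157, 158, 157, 155, 156, 150, 137, 119, 99, 81, 69, 63, 57, 95, 141, 152, 158, 155, 152, 150]
w4 col388 v195-250 [152, 151, 148, 145, 143, 144, 147, 149, 150, 148, 147, 145, 144, 140, 136, 135, 134, 137, 144, 146, 136, 119, 108, 111, 124, 138, 146, 147, 153, 142, 106, 95, 105, 116, 140, 159, 159, 156, 153, 152, 151, 150, 151, 150, 150, 149, 149, 151, 155, 133, 93, 60, 56, 67, 65]
w4 row142 u295-345 [149, 150, 149, 145, 146, 154, 156, 154, 154, 153, 152, 155, 155, 153, 154, 155, 154, 154, 152, 146, 138, 124, 103, 80, 75, 79, 76, 93, 123, 149, 159, 156, 155, 154, 153, 153, 153, 153, 152, 152, 152, 152, 152, 152, 153, 153, 152, 152, 153, 153]
w4 row142 u440-485 [151, 150, 150, 151, 151, 151, 151, 152, 144, 133, 127, 125, 127, 125, 136, 145, 141, 120, 101, 98, 118, 140, 145, 149, 149, 150, 149, 148, 150, 155, 150, 132, 83, 44, 52, 58, 65, 72, 75, 74, 71, 72, 74, 71, 70]
w5 col343 v10-120/2 [79, 87, 107, 127, 127, 152, 168, 168, 165, 163, 162, 162, 161, 161, 160, 160, 160, 159, 158, 159, 159, 164, 147, 115, 133, 158, 166, 161, 160, 160, 160, 161, 162, 163, 165, 164, 162, 163, 162, 156, 158, 154, 139, 118, 91, 130, 161, 163, 159, 158, 157, 158, 159, 162, 160]
w5 row215 u150-230/2 [159, 159, 159, 158, 157, 157, 157, 158, 160, 158, 158, 161, 164, 165, 163, 164, 164, 164, 164, 162, 163, 164, 163, 164, 164, 157, 144, 127, 105, 84, 82, 81, 83, 105, 156, 167, 169, 153, 111, 69]
```

Run:
```python
from h import *
c=env.get_calibration("wrist");o=env.get_obs();R=o["orientation"];f=lambda u,v,z:pt(c,180+u/2.5,140+v/2.5,z)
ex=R[:,0]*[1,1,0];ex/=np.linalg.norm(ex);ey=np.cross([0,0,1],ex)
T=f(343,93.5,.0215);L=f(203,215,.0215)
B=f(343,100.5,.017);L2=f(218,215,.017)
S=np.array([[L@ex+.0385,T@ey-.0385],[L2@ex+.0365,B@ey-.0365]]);print(S)
for v in(271,275):
    w=f(343.5,v,o["tool_pos"][2]+.009);print("wheel",w@ex,w@ey,"move mm (ex,ey)",(S-[w@ex,w@ey])*1e3)
print("tcp",o["tool_pos"]@ex,o["tool_pos"]@ey)
# plate top edge at v=58?: apron strip edge dark v~56
print("plate edge-.048",f(343,57.5,.017)@ey-.048)
b=cv2.cvtColor(cv2.imread("pics/w5.png"),6).astype(int)
print(b[222:232,465:530:2].mean(0).astype(int).tolist())
```

```text
[[ 0.45881789 -0.38666276]
 [ 0.4603584  -0.38849626]]
wheel 0.46171958605072233 -0.3852250624736739 move mm (ex,ey) [[-2.90169618 -1.43770124]
 [-1.36118867 -3.27119349]]
wheel 0.4617211985626989 -0.3864668699455474 move mm (ex,ey) [[-2.90330869 -0.19589377]
 [-1.36280118 -2.02938602]]
tcp 0.46186192017382904 -0.3865639082555976
plate edge-.048 -0.38741700736975204
[60, 82, 98, 103, 102, 105, 106, 105, 105, 106, 105, 104, 105, 105, 106, 107, 107, 106, 93, 57, 51, 53, 53, 55, 53, 63, 70, 71, 71, 75, 73, 74, 75]
```

```bash
python3 -m inch '[[[0,0,0],[-1.8,1,0],0.5],[[0,0,0],[-1.8,0,6],0.5],[[0,0,0],[-1.8,-0.8,11],0.5],[[0,0,0],[-1.8,-1.2,14],0.5],[[0,0,0],[-1.8,-1.5,16],0.5],[[0,0,0],[-1.8,-1.5,16],0.5],[[0,0,0],[-1.8,-1.5,16],0.5]]'
python3 - <<'E'
from h import *
st();c=shot("wrist","w6.png",(180,140,480,340),2.5)
E
```

```text
time_s: 6.23
tool_pos: [0.5985, -0.0595, 0.0264]
orientation: [[0.825, 0.559, 0.088], [0.565, -0.814, -0.131], [-0.001, 0.157, -0.988]]
force: [0.6, 0.8, -0.0]
width: 0.0625
t 6.23 p [ 0.5985 -0.0595  0.0264] yaw 34.44 z [ 0.088 -0.131 -0.988] F [ 0.6  0.8 -0. ] w 0.0625
```

View pics/w6.png

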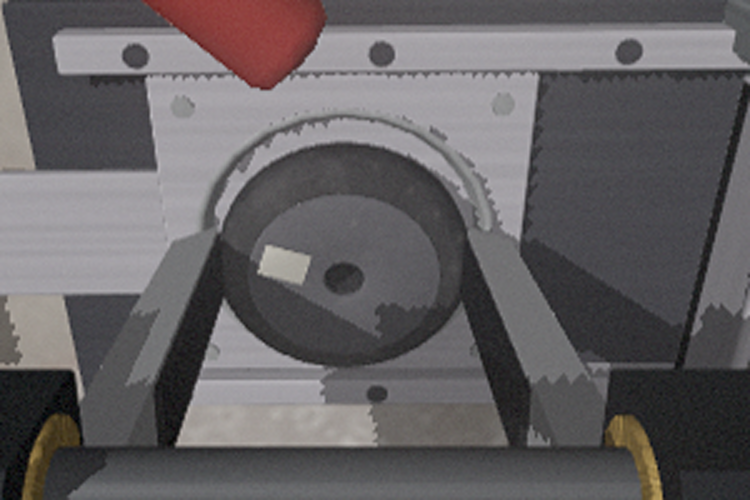

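The wheel is inside the ring with an even gap and no contact force. I'll nudge it 0.8 mm in x, lower it 1 mm and release.

```bash
python3 -m inch '[[[0,0,0],[0.8,0,0.5],0.5],[[0,0,0],[0.8,0,1],0.5],[[0,0,0],[0.8,0,1],0.72],[[0,0,0],[0.8,0,1],0.76],[[0,0,0],[0.8,0,1],0.85],[[0,0,0],[0.8,0,1],0.85],[[0,0,0],[0.8,0,1],0.85],[[0,0,0],[0.8,2,-12],0.85],[[0,0,0],[0.8,5,-30],0.85],[[0,0,0],[0.8,10,-60],0.85],[[0,0,0],[0.8,16,-90],0.9],[[0,0,0],[0.8,16,-100],1]]'
python3 - <<'E'
from h import *
st();goal([.48,-.02,.15],34.45,0);goal([.455,.2183,.12],90,0)
E
```

```text
time_s: 7.28
tool_pos: [0.6025, -0.0597, 0.1326]
orientation: [[0.825, 0.557, 0.096], [0.566, -0.814, -0.132], [0.005, 0.163, -0.987]]
force: [1.0, -0.6, -0.1]
width: 0.0885
t 7.28 p [ 0.6025 -0.0597  0.1326] yaw 34.44 z [ 0.096 -0.132 -0.987] F [ 1.  -0.6 -0.1] w 0.0885
turn [ 0.164 -0.005 -0.001] shift [-78.4 -97.7 -34.2]
turn [ 0.153  0.075 -0.968] shift [  35.6 -310.6  -38.6]
```

```bash
python3 -c "
from h import *
st();shot('wrist','w7.png')"; python3 -m inch '[[[0.013,0.006,-0.08],[0,-30,-20],1],[[0.026,0.012,-0.16],[0,-65,-30],1],[[0.04,0.02,-0.25],[5,-100,-30],1],[[0.05,0.025,-0.33],[10,-135,-30],1],[[0.065,0.03,-0.41],[15,-170,-30],1],[[0.08,0.04,-0.5],[20,-205,-35],1],[[0.1,0.045,-0.6],[25,-240,-38],1],[[0.11,0.055,-0.7],[30,-275,-38],1],[[0.13,0.065,-0.82],[36,-310,-38],1],[[0.153,0.075,-0.968],[36,-310,-38],1],[[0.153,0.075,-0.968],[36,-310,-38],1],[[0.153,0.075,-0.968],[36,-310,-38],1]]';python3 - <<'E'
from h import *
st();c=shot("wrist","w8.png");im=[cv2.imread("pics/w%d.png"%i)[60:360,120:520] for i in(7,8)]
cv2.imwrite("pics/m1.png",cv2.resize(np.hstack(im),None,fx=1,fy=1));print(np.array(proj(c,[.4808,.2183,.0125]))-[120,60])
E
```

```text
t 7.28 p [ 0.6025 -0.0597  0.1326] yaw 34.44 z [ 0.096 -0.132 -0.987] F [ 1.  -0.6 -0.1] w 0.0885
time_s: 8.33
tool_pos: [0.4545, 0.2187, 0.1182]
orientation: [[-0.002, 1.0, -0.002], [1.0, 0.002, -0.001], [-0.001, -0.002, -1.0]]
force: [0.2, -0.2, -0.1]
width: 0.0941
t 8.33 p [0.4545 0.2187 0.1182] yaw 90.09 z [-0.002 -0.001 -1.   ] F [ 0.2 -0.2 -0.1] w 0.0941
[197.37726973 163.72206744]
```

View pics/m1.png

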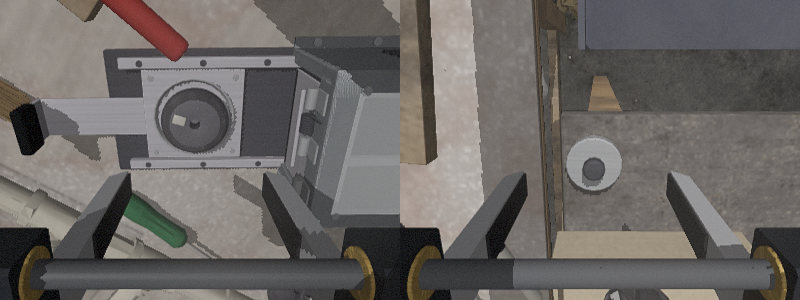

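The montage shows the wheel lying flat in the seat with its hub at full-frame (315,185). The weight's disc is at about (314,223), with the knob at about (313.5,229). I'll refine both numerically.

Run:
```python
from h import *
c=env.get_calibration("wrist")
g=cv2.cvtColor(cv2.imread("pics/w8.png"),6)[190:262,280:350]
m=(g>165).astype(np.uint8);cs=max(cv2.findContours(m,0,2)[0],key=cv2.contourArea);e=cv2.fitEllipse(cv2.convexHull(cs));print("disc",e)
u,v=e[0][0]+280,e[0][1]+190
p=pt(c,u,v,.0125);print(p,np.linalg.norm(pt(c,u-e[1][0]/2,v,.0125)-pt(c,u+e[1][0]/2,v,.0125)))
k=(g<105).astype(np.uint8);cs=[x for x in cv2.findContours(k,0,2)[0] if cv2.contourArea(x)>100]
for x in cs:
    q=cv2.minEnclosingCircle(x);print("dark",q,pt(c,q[0][0]+280,q[0][1]+190,.028))
```

```text
disc ((34.91350173950195, 27.275150299072266), (38.65726852416992, 47.436492919921875), 96.43083190917969)
[0.47393025 0.21536852 0.0125    ] 0.04024749427961485
dark ((31.075000762939453, 40.92499923706055), 14.318313598632812) [0.48282207 0.21162473 0.028     ]
dark ((24.51785659790039, 35.5), 43.143760681152344) [0.47702519 0.2051454  0.028     ]
```

Run:
```python
from h import *
c=env.get_calibration("wrist")
print(pt(c,314,223.5,.0125),pt(c,313,228.5,.028))
goal([.482,.2155,.05],90,0)
g=cv2.imread("pics/w8.png")[180:270,270:360];
```

```text
[0.4808514  0.21439748 0.0125    ] [0.48022138 0.21355751 0.028     ]
turn [-0.001  0.001 -0.   ] shift [-2.8 27.4 68.4]
```

```bash
python3 -m inch '[[[0,0,0],[-4.4,26,30],1],[[0,0,0],[-4.4,26,60],1],[[0,0,0],[-4.4,26,80],0.7],[[0,0,0],[-4.4,26,92],0.7],[[0,0,0],[-4.4,26,100],0.7],[[0,0,0],[-4.4,26,103],0.7],[[0,0,0],[-4.4,26,103],0.7],[[0,0,0],[-4.4,26,103],0.7]]'
python3 - <<'E'
from h import *
st();c=shot("wrist","w9.png",(180,140,480,340),2.5);print((np.array(proj(c,[.4805,.2143,.029]))-[180,140])*2.5,(np.array(proj(c,[.4805,.2143,.0125]))-[180,140])*2.5)
E
```

```text
time_s: 9.05
tool_pos: [0.4811, 0.2139, 0.0159]
orientation: [[0.001, 1.0, -0.0], [1.0, -0.001, -0.001], [-0.001, -0.0, -1.0]]
force: [0.0, -0.8, -0.2]
width: 0.0658
t 9.05 p [0.4811 0.2139 0.0159] yaw 89.95 z [-0.    -0.001 -1.   ] F [ 0.  -0.8 -0.2] w 0.0658
[347.35127217 279.35433623] [346.95396621 252.01428314]
```

View pics/w9.png

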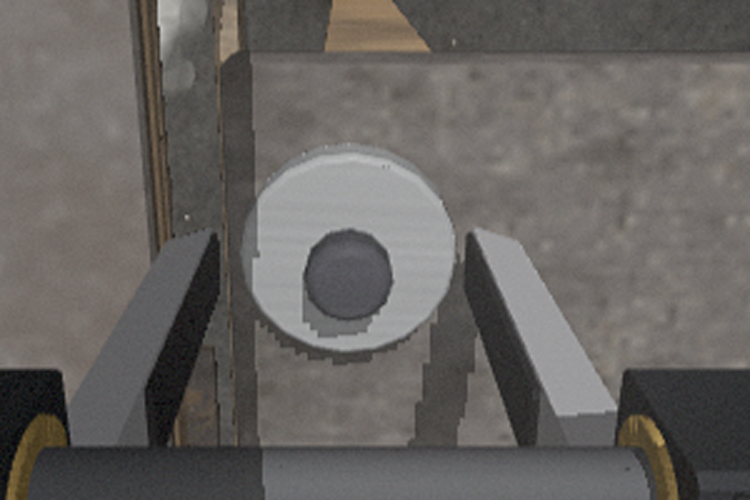

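The weight is well centred: knob at (348,275) against (347,279) predicted. I'll grip and lift it.

```bash
python3 -m inch '[[[0,0,0],[0.5,-1,1],0.7],[[0,0,0],[0.5,-1,1],0.3],[[0,0,0],[0.5,-1,1],0.1],[[0,0,0],[0.5,-1,1],0.1],[[0,0,0],[0.5,-1,1],0.1],[[0,0,0],[0.5,-1,1],0.1],[[0,0,0],[0.5,-1,1],0.1],[[0,0,0],[0.5,-1,1],0.1],[[0,0,0],[0.5,-1,1],0.1]]' 30;python3 -c "
from h import *
st()"; python3 -m inch '[[[0,0,0],[0,0,-10],0.1],[[0,0,0],[0,0,-35],0.1],[[0,0,0],[0,0,-70],0.1],[[0,0,0],[0,0,-100],0.1],[[0,0,0],[0,0,-125],0.1],[[0,0,0],[0,0,-125],0.1]]'
python3 - <<'E'
from h import *
st();goal([.645,-.128,.12],34.45,0)
E
```

```text
time_s: 9.85
tool_pos: [0.4804, 0.2148, 0.0152]
orientation: [[0.001, 1.0, 0.001], [1.0, -0.001, -0.0], [-0.0, 0.001, -1.0]]
force: [0.4, -0.7, -0.4]
width: 0.0219
t 9.85 p [0.4804 0.2148 0.0152] yaw 89.94 z [ 0.001 -0.    -1.   ] F [ 0.4 -0.7 -0.4] w 0.0219
time_s: 10.35
tool_pos: [0.4835, 0.2157, 0.1455]
orientation: [[0.001, 1.0, 0.01], [1.0, -0.001, 0.003], [0.003, 0.01, -1.0]]
force: [1.3, 1.0, -4.8]
width: 0.0222
t 10.35 p [0.4835 0.2157 0.1455] yaw 89.95 z [ 0.01   0.003 -1.   ] F [ 1.3  1.  -4.8] w 0.0222
turn [ 0.008 -0.007  0.969] shift [-343.6  161.5   26.3]
```

```bash
python3 -m inch '[[[0,0,0.1],[-30,0,0],0.1],[[0,0,0.2],[-65,5,0],0.1],[[0,0,0.3],[-105,15,0],0.1],[[0,0,0.4],[-140,30,0],0.1],[[0,0,0.5],[-175,50,0],0.1],[[0,0,0.6],[-210,70,0],0.1],[[0,0,0.7],[-245,95,0],0.1],[[0,0,0.8],[-280,120,5],0.1],[[0,0,0.9],[-315,145,15],0.1],[[0.008,-0.007,0.969],[-335,158,20],0.1],[[0.008,-0.007,0.969],[-343.6,161.5,26],0.1],[[0.008,-0.007,0.969],[-343.6,161.5,26],0.1]]'; python3 -m inch '[[[0,0,0],[0,0,0],0.1],[[0,0,0],[0,0,0],0.1]]'
python3 - <<'E'
from h import *
st();c=shot("wrist","w10.png",(130,70,480,330),2.25);print((np.array(proj(c,[.598,-.0585,.032]))-[130,70])*2.25)
E
```

```text
time_s: 11.35
tool_pos: [0.6441, -0.1303, 0.1161]
orientation: [[0.826, 0.564, -0.005], [0.564, -0.826, 0.001], [-0.004, -0.004, -1.0]]
force: [0.1, 0.4, -4.5]
width: 0.022
time_s: 11.52
tool_pos: [0.642, -0.1291, 0.1146]
orientation: [[0.826, 0.564, -0.01], [0.564, -0.826, 0.003], [-0.006, -0.008, -1.0]]
force: [-0.5, -0.0, -3.0]
width: 0.0221
t 11.52 p [ 0.642  -0.1291  0.1146] yaw 34.36 z [-0.01   0.003 -1.   ] F [-0.5 -0.  -3. ] w 0.0221
[431.83743548  99.37708184]
```

I've used all 12 picture views, so from here I'll read the pixels by code.

Run:
```python
from h import *
im=cv2.imread("pics/w10.png");g=cv2.resize(cv2.cvtColor(im,6),None,fx=1/2.25,fy=1/2.25,interpolation=3)
u0,v0=322-130,114-70
print("u",list(range(322-54,322+55,3)))
for v in range(v0-42,v0+48,3):print(v+70,"".join("%4d"%x for x in g[v,u0-54:u0+55:3]))
print("knob rows")
for v in range(150,212,4):print(v+70,"".join("%4d"%x for x in g[v,145:240:3]))
```

```text
u [268, 271, 274, 277, 280, 283, 286, 289, 292, 295, 298, 301, 304, 307, 310, 313, 316, 319, 322, 325, 328, 331, 334, 337, 340, 343, 346, 349, 352, 355, 358, 361, 364, 367, 370, 373, 376]
72  154 155 135 154 154 153 154 155 153 154 157 150 117  77  68  71  70 101 102  86  72  70  72  96 126 144 157 155 155 154 153 152 156 155 155 155 155
75  155 156 157 154 155 153 156 155 155 157 107  71  67  80 154 139 114 154 155 157 157 155 138  84  76  91 132 153 149 149 151 151 149 150 150 150 154
78  154 155 155 154 155 153 154 154 158  99  72 103 142 145 154 115  78  69  65  60  62  92 116 158 152  91  85 128 150 155 153 154 155 154 153 154 154
81  157 155 155 156 156 157 155 159  86  72  97 158 153  85  68  68  68  72  72  66  64  62  56  57 107 158 109  89 123 145 153 151 153 151 152 152 152
84  155 155 155 155 153 154 160  85  71 110 157 107  73  72  72  70  69  69  72  65  66  62  61  61  58  57 140 125  92 126 153 153 151 151 153 154 149
87  157 158 156 158 157 159 115  73 105 162  87  79  78  75  67  68  69  77  88  80  67  63  63  63  63  64  56 126 120 100 132 159 156 156 157 156 146

[... 5105 characters left out ...]
111 110 113 113 110 109  96  94  94
264  112 114 112 115 113 114  47  40  50  86  46  52  49  50  54  50  49  55  60  91  39  42 111 111 111 110 111 112 111  89  95  98
268  113 113 113 113 111 114  37  39  93  87  91  75  53  47  50  51  62  87  89  93  41  42  79 111 112 111 113 113 112  99  96  94
272  111 115 110 113 113 114  39  38 129 132 134  87  90  90  87  88  89  91  90  91  49  43  47 113 113 111 112 112 109 112  98  98
276  112 113 112 111 112 102  43  35 134 130 130 133  85  87  89  86  87  87  88  86  62  45  44 114 110 113 111 113 111 109  84  93
280  112 114 112 111 111  69  36  33  89  84  91 109 131 122  87  88  83  91 121 142 134  39  41 112 109 112 112 109 108 112 110 140
```

Run:
```python
from h import *
c=env.get_calibration("wrist");o=env.get_obs();R=o["orientation"];tp=o["tool_pos"]
st()
w=pt(c,322,115.7,.034);k=pt(c,317.6,252,tp[2]+.0138)
print("wheel",w,"dia chk",np.linalg.norm(pt(c,285,117,.032)-pt(c,359.5,117,.032)))
print("knob",k,"off tool",R.T@(k-tp)*1e3)
# same offset from w9 style check at grasp: expected ~0
d=w-k;print("move world",d)
t=tp+d;goal([t[0],t[1],.075],34.4,0);goal([t[0],t[1],.0482],34.4,0)
```

```text
t 11.57 p [ 0.6425 -0.1288  0.1154] yaw 34.38 z [-0.008  0.002 -1.   ] F [-1.3 -0.1 -3.9] w 0.0222
wheel [ 0.59929324 -0.05926565  0.034     ] dia chk 0.06479717317769107
knob [ 0.64271349 -0.12905336  0.12919385] off tool [ -0.03423961   0.28401073 -13.80212864]
move world [-0.04342025  0.06978771 -0.09519385]
turn [-0.006  0.005 -0.   ] shift [  3.8 -81.9  40.9]
turn [-0.006  0.005 -0.   ] shift [  3.9 -81.7  67.7]
```

```bash
python3 -m inch '[[[-0.006,0.005,0],[4,-30,5],0.1],[[-0.006,0.005,0],[4,-60,15],0.1],[[-0.006,0.005,0],[4,-80,30],0.1],[[-0.006,0.005,0],[4,-82,45],0.1],[[-0.006,0.005,0],[4,-82,52],0.1],[[-0.006,0.005,0],[4,-82,54],0.1],[[-0.006,0.005,0],[4,-82,54],0.1],[[-0.006,0.005,0],[4,-82,54],0.1]]'
python3 - <<'E'
from h import *
st();goal([.5992,-.0591,.0482],34.4,0)
im=cv2.cvtColor(env.camera("wrist"),7);cv2.imwrite("pics/w11.png",im)
c=env.get_calibration("wrist");q=proj(c,[.5992,-.0591,.032]);print(q)
for u in(0,):print("col v170-240/2 at u=%d"%q[0],im[150:240:2,int(q[0])].tolist())
for v in (int(q[1])-35,int(q[1])-25):print("row",v,"u265-375/2",im[v,265:375:2].tolist())
E
```

```text
time_s: 12.23
tool_pos: [0.6002, -0.0591, 0.0629]
orientation: [[0.825, 0.565, 0.002], [0.565, -0.825, -0.0], [0.001, 0.001, -1.0]]
force: [0.9, -0.1, -4.0]
width: 0.0221
t 12.23 p [ 0.6002 -0.0591  0.0629] yaw 34.38 z [ 0.002 -0.    -1.   ] F [ 0.9 -0.1 -4. ] w 0.0221
turn [ 0.001 -0.001 -0.   ] shift [-0.8 -0.6 14.7]
(np.float64(316.3181931492574), np.float64(224.42425106577895))
col v170-240/2 at u=316 [160, 158, 155, 159, 82, 160, 159, 157, 161, 162, 161, 112, 107, 159, 155, 159, 95, 63, 68, 73, 78, 76, 80, 81, 104, 105, 103, 141, 153, 140, 145, 148, 143, 143, 144, 144, 145, 141, 140, 140, 141, 143, 73, 64, 68]
row 189 u265-375/2 [159, 161, 159, 162, 161, 162, 115, 82, 90, 111, 164, 160, 164, 146, 77, 66, 78, 79, 76, 76, 76, 76, 77, 79, 84, 82, 73, 68, 73, 70, 67, 71, 70, 67, 70, 66, 61, 55, 122, 163, 161, 163, 126, 107, 136, 123, 131, 163, 162, 162, 161, 161, 160, 162, 161]
row 199 u265-375/2 [160, 160, 149, 97, 79, 110, 161, 161, 149, 55, 79, 79, 86, 88, 84, 84, 80, 78, 76, 96, 98, 105, 103, 99, 98, 101, 101, 102, 102, 103, 103, 107, 87, 72, 69, 68, 75, 68, 72, 68, 69, 58, 58, 72, 132, 158, 117, 136, 130, 129, 160, 157, 156, 156, 159]
```

Run:
```python
from h import *
c=env.get_calibration("wrist");o=env.get_obs();R=o["orientation"];t=o["tool_pos"];n=-R[:,1]
for y in(0,.002,-.002):
  w=np.array([.5992,-.0591,.032])+y*n;print(y*1e3,"wheel edge",proj(c,w+.034*n),"disc top edge",proj(c,t+[0,0,-.0027]+.03*n+y*n),"bottom edge",proj(c,t+[0,0,-.0152]+.03*n+y*n))
im=cv2.imread("pics/w11.png",0);print(im[176:212,315:319].mean(1).astype(int).tolist())
```

```text
0.0 wheel edge (np.float64(316.3036834205876), np.float64(181.4777364995612)) disc top edge (np.float64(317.590835374822), np.float64(198.34370540012452)) bottom edge (np.float64(317.4994561107326), np.float64(193.29997561185152))
2.0 wheel edge (np.float64(316.30278894338454), np.float64(178.83022467448336)) disc top edge (np.float64(317.59371723797426), np.float64(195.3879952136958)) bottom edge (np.float64(317.5019062231386), np.float64(190.50580192099767))
-2.0 wheel edge (np.float64(316.3045731531173), np.float64(184.11120483786934)) disc top edge (np.float64(317.5879708601772), np.float64(201.2816225278829)) bottom edge (np.float64(317.49701987494194), np.float64(196.07832403957664))
[160, 154, 153, 155, 160, 147, 95, 59, 64, 70, 72, 76, 74, 76, 76, 78, 76, 77, 79, 78, 80, 98, 103, 100, 105, 104, 105, 113, 140, 146, 151, 145, 143, 145, 144, 147]
```

Image and arm estimates agree to about 1 mm. I'll apply a (-0.4, -1.4) mm correction and lower slowly, watching the force.

```bash
python3 -m inch '[[[0,0,0],[-0.4,-1.4,3],0.1],[[0,0,0],[-0.4,-1.4,7],0.1],[[0,0,0],[-0.4,-1.4,10],0.1],[[0,0,0],[-0.4,-1.4,12],0.1],[[0,0,0],[-0.4,-1.4,13.5],0.1],[[0,0,0],[-0.4,-1.4,14.3],0.1],[[0,0,0],[-0.4,-1.4,14.3],0.1],[[0,0,0],[-0.4,-1.4,14.3],0.1]]'; python3 -c "
from h import *
st()"
```

```text
time_s: 12.95
tool_pos: [0.5992, -0.0584, 0.0486]
orientation: [[0.826, 0.564, 0.002], [0.564, -0.826, -0.0], [0.001, 0.001, -1.0]]
force: [0.3, -0.7, -3.1]
width: 0.0219
t 12.95 p [ 0.5992 -0.0584  0.0486] yaw 34.36 z [ 0.002 -0.    -1.   ] F [ 0.3 -0.7 -3.1] w 0.0219
```

```bash
python3 -m inch '[[[0,0,0],[0,0,0.4],0.1],[[0,0,0],[0,0,0.8],0.1],[[0,0,0],[0,0,0.8],0.1]]'; python3 -m inch '[[[0,0,0],[0,0,0.4],0.1],[[0,0,0],[0,0,0.6],0.1],[[0,0,0],[0,0,0.6],0.1]]'
```

```text
time_s: 13.2
tool_pos: [0.5995, -0.0585, 0.048]
orientation: [[0.825, 0.564, 0.002], [0.564, -0.825, -0.001], [0.002, 0.002, -1.0]]
force: [0.2, -0.8, -2.7]
width: 0.022
time_s: 13.45
tool_pos: [0.5997, -0.0587, 0.0476]
orientation: [[0.825, 0.565, 0.003], [0.565, -0.825, -0.001], [0.002, 0.002, -1.0]]
force: [-0.6, -0.7, -2.6]
width: 0.0221
```

```bash
python3 -m inch '[[[0,0,0],[0,0,0.4],0.1],[[0,0,0],[0,0,0.8],0.1],[[0,0,0],[0,0,0.8],0.1]]'; python3 -m inch '[[[0,0,0],[0,0,0.4],0.1],[[0,0,0],[0,0,0.6],0.1],[[0,0,0],[0,0,0.6],0.1]]'
```

```text
time_s: 13.7
tool_pos: [0.5999, -0.0589, 0.0474]
orientation: [[0.825, 0.565, 0.003], [0.565, -0.825, -0.001], [0.002, 0.003, -1.0]]
force: [-0.8, -2.1, 1.1]
width: 0.0217
time_s: 13.95
tool_pos: [0.5999, -0.0589, 0.0474]
orientation: [[0.825, 0.565, 0.004], [0.565, -0.825, -0.001], [0.002, 0.003, -1.0]]
force: [-2.2, -0.2, 4.8]
width: 0.0218
```

Contact came at the expected height. I'll ease off, release and rise.

```bash
python3 -m inch '[[[0,0,0],[0,0,-0.4],0.1],[[0,0,0],[0,0,-0.4],0.2],[[0,0,0],[0,0,-0.4],0.3],[[0,0,0],[0,0,-0.4],0.5],[[0,0,0],[0,0,-0.4],0.6],[[0,0,0],[0,0,-0.4],0.6],[[0,0,0],[0,0,-10],0.6],[[0,0,0],[0,0,-30],0.6],[[0,0,0],[0,0,-65],0.6],[[0,0,0],[0,20,-75],0.6],[[0,0,0],[0,45,-75],0.6],[[0,0,0],[0,45,-75],0.6]]'
python3 - <<'E'
from h import *
st();c=env.get_calibration("wrist");im=env.camera("wrist");cv2.imwrite("pics/w12.png",im[:,:,::-1]);g=cv2.cvtColor(im,7)
q=proj(c,[.5993,-.0591,.04]);print(q);u,v=map(int,np.round(q))
print("u",u-54,"step3")
for y in range(v-48,v+52,3):print(y,"".join("%4d"%x for x in g[y,u-54:u+55:3]))
E
```

```text
time_s: 14.95
tool_pos: [0.6289, -0.0995, 0.125]
orientation: [[0.826, 0.563, 0.011], [0.563, -0.826, -0.005], [0.006, 0.011, -1.0]]
force: [0.2, -0.6, 0.2]
width: 0.0563
t 14.95 p [ 0.6289 -0.0995  0.125 ] yaw 34.3 z [ 0.011 -0.005 -1.   ] F [ 0.2 -0.6  0.2] w 0.0563
(np.float64(314.81119203833447), np.float64(150.65169336011002))
u 261 step3
103  157 157 139 134 157 156 154 154 155 156 155 155 152 154 155 152 151 151 149 153 155 154 155 153 152 154 153 152 152 150 153 134 131 139 151  81  68
106  152 153 132 131 151 149 151 151 151 149 148 148 153 148 123 100  85  78  85  92 105 124 146 151 151 151 151 151 149 152 151 141 130 146 150  74  69
109  154 150 152 153 155 152 149 150 151 149 158 134  90  70  85  85  95 142 143 144  84  85  80 104 136 149 150 150 152 149 149 149 151 149 149  53  73
112  152 145 148 147 147 147 149 147 146 159  92  68  78 100 147 150 147 150 150 148 149 145 151 121  74 114 134 147 148 148 148 149 146 149 149  62  70
115  159 151 153 150 151 150 152 154 157  86  69 142 154 153 126  76  65  70  62  63  58  92 138 150 152  82 104 135 149 148 148 150 148 149 1
[... 3747 characters left out ...]
 134 136 137  97 100 101 100 106 103 101 101 101  98 102 105 141 144 151 150  60  69  67
193   71  69 149 146 148 145 146 144 144 143 147 148 145 147 148 151 150 150 152 141 100 104 102 100 100 102 100 100  99  99 138 141 140 138  53  66  67
196  100 108 103  98 100  95  99 101  98 102 104 103 108 106 108 109 104  99  98 102 110 100  76  78  77 104 105 110 116 124 129 131 131 128 132 138 144
199  150 122 154 151 149 149 149 149 151 150 147 150 148 151 150 150 148 149 148 150 151  97 152 149 149 148 146 149 147 145 146 143 145 144 143 143 146
202  149  71  71 146 147 146 147 146 144 147 145 148 148 147 144 150 146 148 142 144 102  74 127 150 147 145 148 147 148 146 146 147 147 145 146 145 146
```

Run:
```python
from h import *
c=env.get_calibration("wrist");R=env.get_obs()["orientation"];n=-R[:,1]*[1,1,0];e=R[:,0]*[1,1,0]
b=np.array([.5993,-.0591,0])
f=lambda u,v,z:((pt(c,u,v,z)-b)@np.c_[e,n]*1e3).round(2)
print("wheel top edge-34",f(315,113.8,.032)[1]-34,"wheel x c",f(315.3,130,.032))
t,bo=f(315,121.2,.0445),f(315,185.7,.0445);print("disc",t,bo,"centre",(t+bo)/2,"dia",t-bo)
l,r=f(281.8,152,.0445),f(346.8,152,.0445);print("disc x",l,r,(l+r)/2)
print("knob",f((303+328.5)/2,157.5,.060),"hub ring inner top -38.5",f(315,107,.0215)[1]-38.5)
g=cv2.imread("pics/w12.png",0)
print(g[100:130,313:318].mean(1).astype(int).tolist());print(g[178:192,305:315].mean(1).astype(int).tolist());print(g[165:180,285:300].tolist()[0])
```

```text
wheel top edge-34 1.0499999999999972 wheel x c [-0.45 20.99]
disc [-0.7  29.05] [ -0.79 -27.82] centre [-0.745  0.615] dia [ 0.09 56.87]
disc x [-30.04   2.83] [27.35  2.79] [-1.345  2.81 ]
knob [-0.11  0.27] hub ring inner top -38.5 2.479999999999997
[152, 154, 155, 150, 137, 111, 81, 68, 97, 144, 150, 148, 150, 122, 78, 59, 66, 69, 68, 68, 66, 125, 140, 135, 135, 135, 138, 137, 136, 135]
[131, 132, 130, 128, 131, 132, 131, 129, 115, 109, 99, 116, 137, 143]
[126, 127, 130, 128, 131, 128, 130, 128, 129, 128, 127, 129, 128, 126, 128]
```

The weight sits within about 1 mm of the wheel's centre in both axes. Next is the tab.

Run:
```python
from h import *
st();goal([.4716,-.1469,.12],34.5,0)
# tab location check in w12/w10 : predicted px in w4-like view
c=env.get_calibration("wrist");print(proj(c,[.4716,-.1469,.058]))
```

```text
t 15.0 p [ 0.6267 -0.0975  0.1238] yaw 34.28 z [ 0.007 -0.003 -1.   ] F [ 0.1  0.1 -0.1] w 0.0566
turn [ 0.006 -0.004 -0.004] shift [-155.9  -46.6    2.9]
(np.float64(131.38039720300122), np.float64(158.34585675247544))
```

```bash
python3 -m inch '[[[0,0,0],[-35,0,0],0.5],[[0,0,0],[-75,0,0],0.5],[[0,0,0],[-115,0,0],0.5],[[0,0,0],[-145,0,2],0.5],[[0.006,-0.004,-0.004],[-156,0,3],0.5],[[0.006,-0.004,-0.004],[-156,0,3],0.5],[[0.006,-0.004,-0.004],[-156,0,3],0.5]]'
python3 - <<'E'
from h import *
st();c=env.get_calibration("wrist");im=env.camera("wrist");cv2.imwrite("pics/w13.png",im[:,:,::-1]);g=cv2.cvtColor(im,7)
q=proj(c,[.4716,-.1469,.058]);print(q);u,v=map(int,np.round(q))
for y in range(v-42,v+43,3):print(y,"".join("%4d"%x for x in g[y,u-45:u+46:3]))
E
```

```text
time_s: 15.58
tool_pos: [0.4984, -0.185, 0.1205]
orientation: [[0.825, 0.566, 0.001], [0.566, -0.825, 0.001], [0.002, 0.0, -1.0]]
force: [-0.3, 0.2, 0.1]
width: 0.0473
t 15.58 p [ 0.4984 -0.185   0.1205] yaw 34.44 z [ 0.001  0.001 -1.   ] F [-0.3  0.2  0.1] w 0.0473
(np.float64(316.56059666006286), np.float64(159.12646277611398))
117   82  75  72  99 117 124 126 121 121 116 119 118 126 123 126 129 126 124 126 123 114 111 121 118 118 116 120 122 126 121 127
120   70  77  76  76  80 117 120 115 118 116 117 120 126 123 124 128 126 123 124 118 119 117 116 120 115 120 122 123 124 123 122
123   77  75  79  72  73  75 116 125 119 118 119 121 129 122 125 122 123 122 120 115 118 119 120 118 118 121 126 125 125 124 124
126   81  79  72  72  73  70  74  93 122 119 126 125 125 121 123 122 124 125 123 120 119 126 121 119 118 124 124 125 127 124 124
129   74  73  74  71  67  76  75  78  72 118 122 117 120 120 118 120 123 123 122 120 120 119 124 119 119 124 126 126 127 131 126
132   76  72  74  68  74  74  80  73  73  75 103 119 122  82  65  66 104 114 113 112 113 109 111 115 124 125 129 123 128 12
[... 2272 characters left out ...]
120 122 124  78  83  80  82  82  84  86  85  85 133 126
189  124 127 131 128 128 123 126 127 130 128 129 122 127 128 130 122 122 128 124 125 122  79  81  82  89  86  86  88  87 121 127
192  128 124 127 126 125 125 123 126 132 129 123 128 128 127 126 121 122 123 128 122 123  81  79  84  83  80  84  86  81 103 126
195  125 121 126 134 120 124 125 130 130 127 125 129 127 125 125 122 125 126 127 120 119 121  79  84  84  83  84  85  86 128 123
198  128 126 127 122 122 120 129 130 124 125 130 129 128 121 120 123 125 123 115 116 119 119 112  82  80  85  86  87  81  82 123
201  128 130 125 121 122 122 127 124 119 128 127 122 121 126 121 122 127 121 120 115 120 121 120 120  83  85  87  84  84 125 124
```

The tab is seen at (314.8,158.5) against (316.6,159.1) predicted. I'll go over it and descend with narrow jaws.

```bash
python3 -m inch '[[[0,0,0],[-1.3,-30,0],0.35],[[0,0,0],[-1.3,-44,15],0.33],[[0,0,0],[-1.3,-44,40],0.33],[[0,0,0],[-1.3,-44,50],0.33],[[0,0,0],[-1.3,-44,50],0.33],[[0,0,0],[-1.3,-44,60],0.33],[[0,0,0],[-1.3,-44,70],0.33],[[0,0,0],[-1.3,-44,78],0.33],[[0,0,0],[-1.3,-44,83],0.33],[[0,0,0],[-1.3,-44,83],0.33]]' 8; python3 -m inch '[[[0,0,0],[0,0,0],0.25],[[0,0,0],[0,0,0],0.1],[[0,0,0],[0,0,0],0.05],[[0,0,0],[0,0,0],0.05],[[0,0,0],[0,0,0],0.05]]' 8; python3 -c "
from h import *
st()"
```

```text
time_s: 16.47
tool_pos: [0.4734, -0.1488, 0.0368]
orientation: [[0.824, 0.567, 0.001], [0.567, -0.824, 0.001], [0.001, -0.001, -1.0]]
force: [0.7, -0.1, 0.1]
width: 0.0309
time_s: 16.88
tool_pos: [0.4733, -0.1492, 0.0372]
orientation: [[0.824, 0.567, 0.001], [0.567, -0.824, 0.0], [0.001, -0.0, -1.0]]
force: [-1.6, -0.6, 2.8]
width: 0.012
t 16.88 p [ 0.4733 -0.1492  0.0372] yaw 34.56 z [ 0.001  0.    -1.   ] F [-1.6 -0.6  2.8] w 0.012
```

```bash
python3 -m inch '[[[0,0,0],[1.5,0,0],0.05],[[0,0,0],[4,0,0],0.05],[[0,0,0],[8,0,0],0.05],[[0,0,0],[12,0,0],0.05],[[0,0,0],[17,0,0],0.05],[[0,0,0],[22,0,0],0.05],[[0,0,0],[27,0,0],0.05],[[0,0,0],[32,0,0],0.05],[[0,0,0],[36,0,0],0.05],[[0,0,0],[39,0,0],0.05],[[0,0,0],[40,0,0],0.05],[[0,0,0],[40,0,0],0.05]]';python3 - <<'E'
from h import *
st()
E
```

```text
time_s: 17.88
tool_pos: [0.5058, -0.1265, 0.0372]
orientation: [[0.823, 0.568, -0.0], [0.568, -0.823, 0.0], [-0.0, -0.0, -1.0]]
force: [-3.6, -2.8, 2.4]
width: 0.0126
t 17.88 p [ 0.5058 -0.1265  0.0372] yaw 34.59 z [-0.  0. -1.] F [-3.6 -2.8  2.4] w 0.0126
```

```bash
python3 -m inch '[[[0,0,0],[2,0,0],0.05],[[0,0,0],[6,0,0],0.05],[[0,0,0],[11,0,0],0.05],[[0,0,0],[16,0,0],0.05],[[0,0,0],[21,0,0],0.05],[[0,0,0],[26,0,0],0.05],[[0,0,0],[31,0,0],0.05],[[0,0,0],[36,0,0],0.05],[[0,0,0],[41,0,0],0.05],[[0,0,0],[46,0,0],0.05],[[0,0,0],[49,0,0],0.05],[[0,0,0],[50,0,0],0.05]]';python3 -m inch '[[[0,0,0],[2,0,0],0.05],[[0,0,0],[6,0,0],0.05],[[0,0,0],[11,0,0],0.05],[[0,0,0],[16,0,0],0.05],[[0,0,0],[21,0,0],0.05],[[0,0,0],[26,0,0],0.05],[[0,0,0],[31,0,0],0.05],[[0,0,0],[36,0,0],0.05],[[0,0,0],[41,0,0],0.05],[[0,0,0],[46,0,0],0.05],[[0,0,0],[49,0,0],0.05],[[0,0,0],[50,0,0],0.05]]'
```

```text
time_s: 18.88
tool_pos: [0.5462, -0.0983, 0.0372]
orientation: [[0.823, 0.568, -0.002], [0.568, -0.823, -0.0], [-0.002, -0.001, -1.0]]
force: [-5.8, -4.6, 4.8]
width: 0.0123
time_s: 19.88
tool_pos: [0.5862, -0.0702, 0.0372]
orientation: [[0.823, 0.569, -0.005], [0.569, -0.823, -0.001], [-0.005, -0.002, -1.0]]
force: [-6.5, -4.3, 5.8]
width: 0.0121
```

```bash
python3 -m inch '[[[0,0,0],[2,0,0],0.05],[[0,0,0],[6,0,0],0.05],[[0,0,0],[11,0,0],0.05],[[0,0,0],[16,0,0],0.05],[[0,0,0],[20,0,0],0.05],[[0,0,0],[24,0,0],0.05],[[0,0,0],[27,0,0],0.05],[[0,0,0],[30,0,0],0.05],[[0,0,0],[32,0,0],0.05],[[0,0,0],[33,0,0],0.05],[[0,0,0],[34,0,0],0.05],[[0,0,0],[34,0,0],0.05]]'; python3 -m inch '[[[0,0,0],[1,0,0],0.05],[[0,0,0],[3,0,0],0.05],[[0,0,0],[5,0,0],0.05],[[0,0,0],[7,0,0],0.05],[[0,0,0],[9,0,0],0.05],[[0,0,0],[10,0,0],0.05],[[0,0,0],[10,0,0],0.05]]'
```

```text
time_s: 20.88
tool_pos: [0.613, -0.0513, 0.0372]
orientation: [[0.823, 0.569, -0.007], [0.569, -0.823, -0.002], [-0.007, -0.003, -1.0]]
force: [-4.3, -3.4, 3.5]
width: 0.012
time_s: 21.47
tool_pos: [0.6197, -0.0463, 0.0372]
orientation: [[0.822, 0.569, -0.01], [0.569, -0.822, -0.003], [-0.01, -0.004, -1.0]]
force: [-6.2, -3.5, 4.4]
width: 0.0118
```

```bash
for i in 1; do python3 -m inch '[[[0,0,0],[1,0,0],0.05],[[0,0,0],[3,0,0],0.05],[[0,0,0],[5,0,0],0.05],[[0,0,0],[6,0,0],0.05],[[0,0,0],[7,0,0],0.05],[[0,0,0],[7,0,0],0.05]]'; done; python3 -m inch '[[[0,0,0],[1,0,0],0.05],[[0,0,0],[3,0,0],0.05],[[0,0,0],[4,0,0],0.05],[[0,0,0],[5,0,0],0.05],[[0,0,0],[6,0,0],0.05],[[0,0,0],[6,0,0],0.05]]'
```

```text
time_s: 21.97
tool_pos: [0.6204, -0.0457, 0.037]
orientation: [[0.821, 0.571, -0.021], [0.571, -0.821, -0.008], [-0.022, -0.005, -1.0]]
force: [-11.3, -10.5, 8.1]
width: 0.0138
time_s: 22.47
tool_pos: [0.6204, -0.0455, 0.0369]
orientation: [[0.82, 0.572, -0.031], [0.572, -0.82, -0.014], [-0.033, -0.006, -0.999]]
force: [-11.4, -10.6, 7.9]
width: 0.0151
```

```bash
python3 -m inch '[[[0,0,0],[1,0,0],0.05],[[0,0,0],[2,0,0],0.05],[[0,0,0],[3,0,0],0.05],[[0,0,0],[3,0,0],0.05],[[0,0,0],[3,0,0],0.05]]' 25
python3 - <<'E'
from h import *
st();a=env.get_calibration("top");im=env.camera("top")[:,:,::-1];cv2.imwrite("pics/t2.png",im)
o=cv2.imread("pics/top0.png")
s=env.get_calibration("scene");cv2.imwrite("pics/s2.png",env.camera("scene")[:,:,::-1])
E
```

```text
time_s: 22.88
tool_pos: [0.6194, -0.0464, 0.0369]
orientation: [[0.819, 0.573, -0.037], [0.572, -0.82, -0.018], [-0.041, -0.007, -0.999]]
force: [-8.9, -8.3, 6.0]
width: 0.0123
t 22.88 p [ 0.6194 -0.0464  0.0369] yaw 34.95 z [-0.037 -0.018 -0.999] F [-8.9 -8.3  6. ] w 0.0123
```

Travel was 180 mm and the carrier stopped firmly. The implied mouth position matches the hood front edge to about 2 mm, so it is home. I'll release and rise.

```bash
python3 -m inch '[[[0,0,0],[0,0,0],0.2],[[0,0,0],[0,0,0],0.35],[[0,0,0],[0,0,0],0.35],[[0,0,0],[0,0,0],0.35],[[0,0,0],[0,0,-10],0.35],[[0,0,0],[0,0,-30],0.35],[[0,0,0],[0,0,-60],0.35],[[0,0,0],[0,0,-90],0.35],[[0,0,0],[0,0,-120],0.35],[[0,0,0],[-40,0,-140],0.35],[[0,0,0],[-80,0,-150],0.35],[[0,0,0],[-80,0,-150],0.35]]'
python3 - <<'E'
from h import *
st();c=env.get_calibration("wrist");im=env.camera("wrist")[:,:,::-1];cv2.imwrite("pics/w14.png",im);g=cv2.cvtColor(im,6)
e=np.array([np.cos(np.radians(34.6)),np.sin(np.radians(34.6)),0]);l=np.array([-e[1],e[0],0])
tab=np.array([.6198,-.0462,.058]);m=tab+.07*e;m[2]=0
for n,p in(("tab",tab),("mouth base",m+[0,0,.012]),("hinge",m+[0,0,.082]),("flap low",m+[0,0,.025]),("hoodL",m+.066*l+[0,0,.108]),("hoodR",m-.066*l+[0,0,.108])):print(n,np.round(proj(c,p)))
E
```

```text
time_s: 23.98
tool_pos: [0.5568, -0.0919, 0.1943]
orientation: [[0.82, 0.571, -0.035], [0.571, -0.821, -0.021], [-0.041, -0.003, -0.999]]
force: [0.4, 0.3, 0.6]
width: 0.0329
t 23.98 p [ 0.5568 -0.0919  0.1943] yaw 34.86 z [-0.035 -0.021 -0.999] F [0.4 0.3 0.6] w 0.0329
tab [392. 191.]
mouth base [441. 182.]
hinge [466. 197.]
flap low [445. 185.]
hoodL [491. 133.]
hoodR [468. 268.]
```

Run:
```python
from h import *
g=cv2.imread("pics/w14.png",0)
print("u",360,"step 4")
for v in range(125,275,5):print(v,"".join("%4d"%x for x in g[v,360:520:4]))
```

```text
u 360 step 4
125   63  68 133 129 130 129 136 138 134 141 136 134 135 140 141 142 138  91  91  87  94  96  47  73  67  71  68  79  71  71  72  70  74  71  72  74  69  72  64  73
130   67  72  66  68  69  67  66  67  68  68  69  66  71  63  64  68  64  67  68  47  45  47  50  48  53  51  48  46  47  51  46  51  44  45  55  52  47  50  46  50
135  148 151 146 152  61 151 148 148 147 148 146 148 148 145 144 146 147  70 144 143 131  93  93  48  56  47  50  50  56  47  43  45  50  65  65  68  70  70  70  65
140  144 143 144 141 132 142 141 144 142 139 142 140 140 142 142 142 143 132 141 141 140 143 101  99 102  95  90  58  47  45  50  44  44  75  70  71  67  67  70  70
145   60  64  68  69  47  65  62  68  70  48  68  68  70  69  70  61  48  68  59  64  63  61  46  26  94  66  63  67  58  49  48  44  55  67  69  68  69  71  82  82
150   63  61  66  67  67  70  69  63  66  68  68  73  65  70  65  68  65  66  70  68  66  65  66  83 101  98  73 136 131  60  60  49  68  69  64  69  72 132 112 135
155   67  62  64  65  62  65  64  67  71  68  71  68  66  67  67  65  68  70  65  67  70  67  62 
[... 3162 characters left out ...]
 122 110 107 145 145 144 140 142 141 140
255  108 110 107 141 142 138 139 146 142 142 141 146 147 139 136 134 137 139 135 134 139 137 135 131 136  90 100  82 112 141 147 125 125 129 126 108  97 101 102  75
260  112 111 110 142 152 143 142 143 141 136 142 136 145 138 133 139 136 135 132 143 139 134 136 136 137 137  93  74 110 141 145 125 128 107 109 104 110 110  73  65
265  108 111 111 103 139 149 139 140 139 140 139 138 144 135 140 137 136 138 138 136 138 136 135 134 132 134 137  95 134 143 157 164 167 140 134 129  70  68  73  69
270  111 115 111 111 145 140 140 143 139 138 141 139  95  92 146 132 133 136  89  89  91  86 132 131 134 131 135 132 135 130  87  94  88  94  93  97  92  94  93  89
```

Wrist pixels show the tab at (391,185), with (392,191) predicted. The flap's lower edge is a straight line at u≈447, against 445 expected when shut. Next I'll back off and compare the top view with the start to check the bystanders.

```bash
python3 -m inch '[[[0,0,0],[-40,0,-30],0.35],[[0,0,0],[-80,0,-50],0.35],[[0,0,0],[-120,0,-60],0.35],[[0,0,0],[-160,0,-70],0.35],[[0,0,0],[-200,0,-80],0.35],[[0,0,0],[-240,0,-80],0.35],[[0,0,0],[-270,0,-80],0.35],[[0,0,0],[-270,0,-80],0.35],[[0,0,0],[-270,0,-80],0.35],[[0,0,0],[-270,0,-80],0.35]]'
python3 - <<'E'
from h import *
st();a=env.get_calibration("top");im=env.camera("top")[:,:,::-1];cv2.imwrite("pics/t3.png",im)
d=cv2.absdiff(im,cv2.imread("pics/top0.png")).max(2);m=cv2.morphologyEx((d>35).astype(np.uint8),cv2.MORPH_OPEN,np.ones((3,3)))
n,_,s,_=cv2.connectedComponentsWithStats(m)
for r in s[1:]:
    if r[4]>12:print(r)
g=cv2.cvtColor(im,6);print("weight through window?",[np.round(proj(a,[.6775+.085*.823,-.0063+.085*.568,z])) for z in(.0445,.061)])
q=np.array(proj(a,[.7475,.042,.05])).astype(int)
for v in range(q[1]-18,q[1]+19,3):print(v,"".join("%4d"%x for x in g[v,q[0]-20:q[0]+21:2]))
E
```

```text
time_s: 24.87
tool_pos: [0.3408, -0.243, 0.2834]
orientation: [[0.821, 0.571, -0.032], [0.57, -0.821, -0.018], [-0.037, -0.003, -0.999]]
force: [0.9, 1.0, 0.3]
width: 0.033
t 24.87 p [ 0.3408 -0.243   0.2834] yaw 34.8 z [-0.032 -0.018 -0.999] F [0.9 1.  0.3] w 0.033
[ 442   39   62   41 1358]
[ 338   77  122   94 3359]
[471  89  21  29 500]
[203 107  30  41 812]
[472 128  31  42 832]
[ 316  130   25  154 2186]
[193 140   7  12  67]
[336 145   8  11  59]
[457 147   4  11  35]
[192 150  33  25 554]
[228 153   5   8  37]
[ 370  170   49   59 1585]
[365 175   4   4  14]
[ 164  176   65   82 2507]
[ 342  181   24  104 1309]
[474 180  19  22 183]
[221 209  22  26 219]
[419 222  21  30 346]
[285 227  21  24 332]
[ 505  266  135  102 6351]
[315 294  11  57 479]
[354 319  18  32 313]
[395 323  20  29 154]
[ 65 355  28  21 335]
[100 359  16  11  70]
[605 360  18   9  93]
[636 361   4   4  15]
[ 312  363   45   37 1204]
[572 363   6  10  42]
[624 367  11   5  40]
[404 369  16  31 370]
[293 373  17  27 265]
[147 377  13  15 106]
[ 82 382  10   9  64]
[ 97 383  25  17 208]
[111 382  11   7  37]
[
[... 565 characters left out ...]
6 216 215 206 185 211 209 212 201 189 189 189 211 206 209 214 205 217 215 188
143  159 127 209 207 200 202 212 209 210 185 193 190 189 207 209 211 201 217 200 216 216
146  160 159 136 213 194 192 212 211 212 206 186 184 200 210 211 210 197 212 217 205 212
149  194 164 167 108 207 189 210 212 211 209 210 213 213 209 213 195 206 215 215 216 207
152   92 191 182  91 128 204 189 201 211 214 213 210 209 215 187 204 206 214 211 216 215
155   68  99 185  98 105 105 220 187 191 190 195 190 193 191 215 208 215 213 214 213 200
158   97  76  94  91 106 105 103 193 219 213 213 215 215 209 216 215 215 220 200 203 112
161  125  87  93  70  84 105 100  95 195 212 214 216 215 216 219 214 213 197 107 101 100
```

Run:
```python
from h import *
A,B=cv2.imread("pics/top0.png"),cv2.imread("pics/t3.png")
def cen(im,f,x0,y0,x1,y1):
    c=cv2.cvtColor(im,40)[y0:y1,x0:x1].astype(int);m=f(c);y,x=np.nonzero(m);return len(x),(x.mean()+x0).round(1),(y.mean()+y0).round(1)
red=lambda c:((c[...,0]<8)|(c[...,0]>172))&(c[...,1]>140)&(c[...,2]>60)
grn=lambda c:(c[...,0]>45)&(c[...,0]<85)&(c[...,1]>110)
drk=lambda c:c[...,2]<62
for n,f,b in(("nozzle",red,(150,180,185,205)),("screwdriver",grn,(430,140,460,210)),("marker",drk,(316,175,350,220)),("clamp handle",red,(365,205,390,255))):print(n,cen(A,f,*b),cen(B,f,*b))
```

```text
nozzle (86, np.float64(165.5), np.float64(192.3)) (88, np.float64(165.3), np.float64(192.2))
screwdriver (156, np.float64(444.7), np.float64(187.4)) (154, np.float64(444.8), np.float64(187.0))
marker (106, np.float64(335.8), np.float64(202.8)) (86, np.float64(337.8), np.float64(206.0))
clamp handle (199, np.float64(376.2), np.float64(230.3)) (199, np.float64(376.2), np.float64(230.3))
```

```bash
python3 -c "
from workcell import env
print(env.hand_in(), env.get_obs()['time_s'])"
```

```text
the job is handed in; nothing more can be done
the job is handed in; nothing more can be done
```

The job is done and handed in at about 25 s of the 72 s allowed. The wheel is in the seat, the weight is on it, and the carrier is in the box with the flap shut behind it.

**Last checks**
- **Wheel:** it lay flat inside the seat ring after release, confirmed in a wrist picture.
- **Weight:** it touched down at the expected height. My force readings during the lowering reached about 8 N net. It measured about 1 mm off the wheel's centre.
- **Carrier:** I pushed it 180 mm by the tab. It then stalled at roughly 15 N, which I read as the stops. The box mouth implied by that position matches the hood's front edge to about 2 mm.
- **Stack in the box:** the weight's knob shows through the roof window within about 2 px of where it should be.
- **Flap:** its lower edge is at column 447, against 445 expected when shut, and it runs in a straight line.
- **Bystanders:** the bottle nozzle, the screwdriver and the clamp handle have not moved, to within half a pixel.

**Less certain or in disagreement**
- **Marker:** its dark-pixel centre shifted 2–3 px between the first and last top views. I put this down to moved shadows, because the arm never went low near it, but I did not confirm it separately.
- **Position estimates:** the fixed cameras and the wrist camera differed by 4–5 mm. I used the wrist camera, and the grasps and placings agreed with it.
- **Pictures:** I reached the 12-picture limit before placing the weight, so every check after that came from pixel values read by code, not from viewed pictures.

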